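# Extend the telescopic brush and hold it on the sink strainer

### The job

Extend the telescopic scrubbing brush that stands in the white cup: press the button on its grip, pull the grip up past the first stop to the second one, and let the button spring back out so that it locks there. Then lift the brush out by its grip, set it upright, bristles down, on the middle of the drain strainer in the sink, and press lightly; finish while still holding it there, pressed down and fully extended. Leave the other dishes where they are.

Things in the scene. Friction and masses are not known exactly. Their poses are not given: they have to be found in the camera images.
- brush: telescopic scrubbing brush (lower section), loose, standing upright in the cup, free to be lifted out. Origin: centre of the underside of the bristles; z runs up along the brush, +x points to the side of the grip with the button. 212 mm long closed, 292 mm fully extended; about 0.4 kg in all, of which 0.08 kg is the grip with its inner tube
- bristle_tip (a point): centre of the underside of the bristles (same point as the origin of the brush). Bristle pad 46 mm in diameter that gives like a spring (yields from 5.5 N on, 1 mm per N, 10 mm at most); above it a white head 46 mm in diameter up to 47 mm, then a steel outer tube 20 mm in diameter with a 25 mm collar ending at 148 mm, then the grip
- grip (a joint): how far the grip with its 14 mm inner tube is drawn out of the outer tube (m): 0 closed, 0.040 first stop, 0.080 second stop and end of travel. With the button out a tooth locks it at these three places (1 mm of play); with the button in it slides against about 1.3 N of friction and stays where it is left; the brush's weight keeps the lower section in the cup
- grip_mid (a point): point on the axis of the grip at the height of the middle of the button. The grip is a square bar 28 x 28 mm and 62 mm tall; this point is 30 mm above its lower end and 32 mm below its top, 180 mm above the origin of the brush when closed, 260 mm when fully extended. Its faces look along the x and y axes of the brush; only the +x face has the button
- button (a joint): how far the button is pressed in (m), 0 out, 0.005 fully in. It is a spring button: 2.8 N to start, 6.3 N to hold fully in; the lock is free from 0.004 on. It springs out when let go, fully only at a stop
- button_face (a point): middle of the outer face of the button, a black pad 18 mm wide and 24 mm tall on the +x face of the grip that stands 6 mm proud of it and is pressed towards the grip's axis (still 1 mm proud when fully in); pinching the grip across the button and the opposite face presses it
- stand: round white ceramic cup, fixed, 72 mm outside, 64 mm inside, 36 mm tall, inner floor 5 mm up, with a foot 84 mm wide; origin at the centre of its underside on the counter
- strainer: flat round perforated steel drain strainer on the floor of the black sink, fixed, 112 mm in diameter, 5 mm thick; origin at the centre of its underside, 150 mm below the counter top
- sink: black sink let into the counter, fixed: opening 340 mm along x and 400 mm along y, straight walls, 150 mm deep; origin at the centre of the opening at counter height
- tumbler: drinking glass, 68 mm across and 105 mm tall, near the cup; origin at the centre of its underside. Leave it
- soap: bar of soap 55 x 80 x 24 mm lying near the cup; origin at the centre of its underside. Leave it
- mug: white mug standing in the sink, 80 mm across and 92 mm tall, handle on its +y side; origin at the centre of its underside. Leave it
- bowl: steel bowl 150 mm across and 60 mm tall on the counter between the sink and the robot's base; origin at the centre of its underside. Leave it
- dish_soap: clear bottle 64 mm across and 165 mm tall standing to the right of the cup; origin at the centre of its underside. Leave it
- dish_brush: flat pastry brush with a wooden handle lying on the counter (no telescope), handle towards its -x; origin on its underside. Leave it
- jug: clear plastic jug 112 mm across and 150 mm tall to the left of the sink; origin at the centre of its underside. Leave it
Things that resemble listed ones, but are neither listed nor needed, are in the scene too. What is shaped like the brush but blue or brown is not meant.

How it is judged:
By the outcome, as a careful person would: the job done as asked, in the order asked, and still so for the second after the job is handed in, while the arm keeps its last pose, push and grip.
It also fails if it takes over 51 s, if anything falls off the work surface, if the arm or the gripper's body presses on something with over 40 N, if the wrist force passes 120 N, or if a joint passes its speed limit or range.

### The arm

A 6-joint arm with a two-finger parallel gripper is mounted at the origin on the work surface. World frame = base frame: x ahead of the robot, y to its left, z up, the work surface at z = 0. Lengths are in m, angles in rad, forces in N, time in s.
With the tool pointing down it reaches from about 0.35 to 0.775 m from the base axis. Payload 7.3 kg.
Tool frame: the origin (TCP) lies at the very end of the fingers, on their centre line; the grasp point (between the pads) lies 19 mm behind it; z points along the fingers, y is the line along which they close (so a half turn about z gives the same grasp; the last joint's range is limited). The gripper opens to 92 mm and grips with 3 to 60 N. Pads are 19 mm wide; open, the fingers measure 130 mm over their backs; the gripper's body (75 mm by 190 mm) begins 47 mm behind the grasp point.
Start: joints at [-1.382, 0.342, 1.524, -0, 1.275, -0.146], TCP at [0.173, -0.496, 0.227] pointing down, gripper open.
Joint ranges: [-2.53, 2.53], [-0.77, 2.02], [0.04, 2.7], [-1, 4.14], [0.28, 2.66], [-3.11, 3.11]. Speed limits (rad/s): [2.57, 2.57, 3.14, 3.14, 3.14, 3.14].

### API

Orientations are given as [roll, pitch, yaw] about the fixed x, y, z axes, in that order (R = Rz(yaw) Ry(pitch) Rx(roll)).
In Python, from cell import robot gives the robot as it stands. The module is installed in compiled form; this text tells all that it offers.
- The arm moves only by the tool arm_command, never from a script. Its argument "moves" is a list of rows, each a list of 3 entries, a list of its own where there are three numbers: the shift along the tool's x, y, z in m, then the turn, a rotation vector about the tool's x, y, z in rad, then the finger opening in m, from 0 to 0.0918. In form: [[[dx, dy, dz], [ax, ay, az], claw], ...]. A call has exactly 5 rows; each row is the pose to reach, as a shift and turn from the pose commanded when the call began, along the tool's axes at that moment; what a row does not reach only later rows make up. A row lasts 1/10 s, in which the tool goes at most 50 mm and 8.59 degrees, less where a joint would pass 70% of its speed; a pose out of reach is approached as far as the arm can. A call with a gripper value outside its range is refused whole. The fingers move at their own pace and stop on an object; "squeeze" is the grip in N (left out, the last holds). Time passes only in rows, so rows that repeat a pose let the fingers close, or fill a call up. It gives the time, the measured TCP pose, the force, the opening and the grip force at its end, in the units of the state.
- robot.observe(): the state, without advancing time (a new reading comes with each control period).
- robot.read_camera(name): name is "scene" or "top"; returns the picture (480x640x3 uint8, red, green, blue); there is no depth.
- robot.camera_model(name): a dict with "fx", "fy", "cx", "cy" (pixels), "k1" (the pictures are not rectified: a ray, as slopes to the right and down, at radius r is drawn at 1 + k1 r^2 times it, then the intrinsics apply), "R" (3x3) and "t" (3): a world point X has camera coordinates R X + t. Camera axes: x right, y down, z forward; pixel columns grow to the right and rows downward; lengths in m; the calibration is good to about 2 mm. A picture is of the moment at which its call begins. camera_model takes no time and is no camera call.
- robot.hand_in(): hands the job in; it is judged then, once.
The state is a dict: "time": time; "qpos": joint angles; "qvel": joint speeds; "joint_efforts": joint torques, N m; "tool_pos": TCP position; "tool_rot": TCP orientation; "contact_force": force on the tool from outside, world axes, zero at the start; "torque": the same for the moment, N m; "opening": finger opening in m; "grip_force": force on a finger pad.
Only numpy, scipy, OpenCV 4.12 (cv2) and the standard library are available. Lean on these libraries where they do the work, as an engineer would, in place of code of your own. Each camera call takes 0.05 s, during which the arm holds its last target. There are 200 camera calls.

## Working session

There is one attempt and no reset: what is moved stays moved. The work goes in short steps, Python scripts to look and compute and a tool call to move; the robot and the scene stay as the last step left them, time stands still between calls to the robot, and variables do not carry over. Pictures are saved under pics/ and viewed, at most 13 in all, crops included, and the job is handed in when it is done.

Besides the shell and the picture viewer there is one more tool, called after "Call:" in YAML: its name, and indented under it one key for each argument. arm_command: Moves the arm, as the interface text tells. Its arguments: {"type":"object","properties":{"moves":{"type":"array"},"squeeze":{"type":"number"}},"required":["moves"]}

```bash
mkdir -p pics; python3 - <<'E'
from cell import robot
import cv2
for n in("scene","top"):
    im=robot.read_camera(n); cv2.imwrite(f"pics/{n}0.png",im[:,:,::-1]); 
    m=robot.camera_model(n); print(n,m)
print(robot.observe())
E
```

```text
scene {'fx': 530.265721212026, 'fy': 530.265721212026, 'cx': 318.4061664755106, 'cy': 240.35074025416375, 'k1': 0.052031936837741884, 'R': array([[-0.7980119 ,  0.60236311,  0.0183217 ],
       [ 0.44243952,  0.60624526, -0.66084337],
       [-0.40917511, -0.51925463, -0.75030018]]), 't': array([ 0.35241678, -0.24132418,  1.73341191])}
top {'fx': 600.6762435273572, 'fy': 600.6762435273572, 'cx': 317.5727725975817, 'cy': 234.99148513710168, 'k1': -0.16979960210369666, 'R': array([[ 2.20662321e-04, -9.99989390e-01,  4.60127652e-03],
       [-9.90414689e-01, -8.54099232e-04, -1.38123184e-01],
       [ 1.38125649e-01, -4.52669327e-03, -9.90404369e-01]]), 't': array([0.0521922 , 0.48612216, 1.53259541])}
{'time': 0.1, 'qpos': array([-1.38202931e+00,  3.42646517e-01,  1.52491987e+00,  2.32391675e-05,
        1.27539195e+00, -1.45979159e-01]), 'qvel': array([ 0.00120121, -0.00153678, -0.00316659,  0.00205669, -0.0004377 ,
       -0.0002599 ]), 'joint_efforts': array([ 1.97142275e-03, -4.32003951e+01, -2.44695747e+01,  7.19262077e-02,
        5.26241970e-02, -5.29843032e-05]), 'tool_pos': array([ 0.17244795, -0.49548938,  0.22611841]), 'tool_rot': array([-3.14024473e+00, -2.20641276e-04,  3.34739252e-01]), 'contact_force': array([-0.64555531,  0.04575004,  0.30712306]), 'torque': array([-0.00726319,  0.00394637, -0.02544732]), 'grip_force': 0.0, 'opening': 0.09159185100487707}
```

View pics/scene0.png

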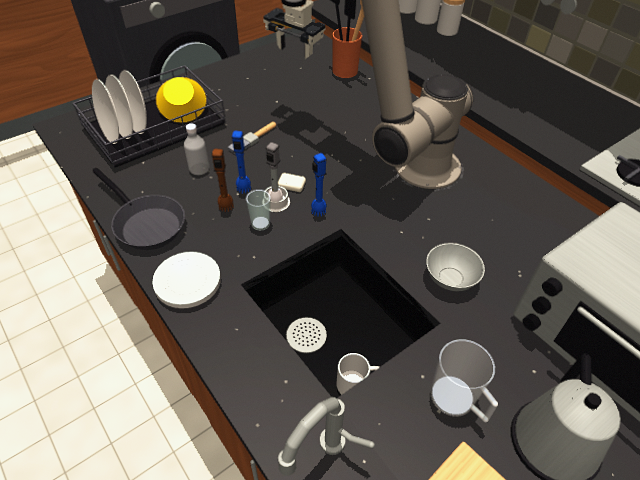

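View pics/top0.png

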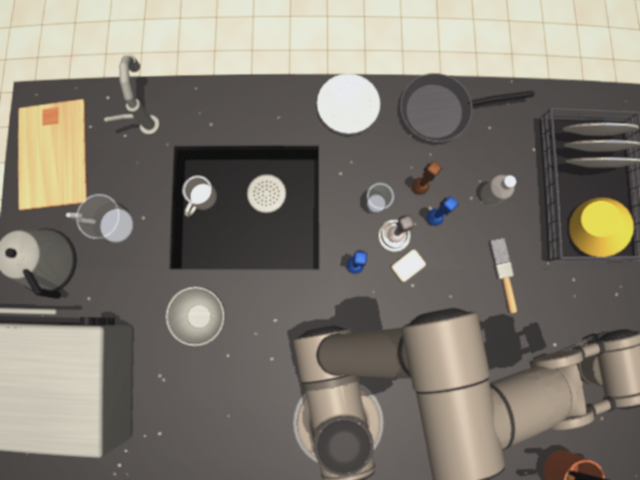

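The white cup with the grey-gripped brush is at scene (275,175) and top (397,232). Candidates: grey in cup, scene (273,155); blue (240,160) and (319,180); brown (220,175). I choose the grey one, which is the only one in a cup. Next I'll check it in a close crop and measure.

```bash
cat > h.py <<'E'
import numpy as np, cv2
from cell import robot
def cam(n):
    m=robot.camera_model(n); return m,np.array([[m['fx'],0,m['cx']],[0,m['fy'],m['cy']],[0,0,1]]),np.array([m['k1'],0,0,0,0.])
def ray(n,uv):
    m,K,d=cam(n); p=cv2.undistortPoints(np.array([[uv]],float),K,d)[0,0]
    return -m['R'].T@m['t'], m['R'].T@np.array([p[0],p[1],1])
def plane(n,uv,z):
    c,r=ray(n,uv); return c+r*(z-c[2])/r[2]
def tri(a,b):
    c1,r1=ray("scene",a); c2,r2=ray("top",b)
    s=np.linalg.lstsq(np.c_[r1,-r2],c2-c1,rcond=None)[0]
    p,q=c1+s[0]*r1,c2+s[1]*r2; return (p+q)/2,np.linalg.norm(p-q)
def pix(n,X):
    m,K,d=cam(n); return cv2.projectPoints(np.array([X],float),cv2.Rodrigues(m['R'])[0],m['t'],K,d)[0][0,0]
E
python3 - <<'E'
from h import *
s=cv2.imread("pics/scene0.png")[130:220,215:335]; t=cv2.imread("pics/top0.png")[195:270,345:445]
a=cv2.resize(s,(720,540),interpolation=cv2.INTER_CUBIC); 
a=cv2.resize(s,None,fx=3.3,fy=6.6/2,interpolation=cv2.INTER_CUBIC); b=cv2.resize(t,None,fx=4,fy=4,interpolation=cv2.INTER_CUBIC)
h=max(a.shape[0],b.shape[0]); P=lambda i:cv2.copyMakeBorder(i,0,h-i.shape[0],0,0,cv2.BORDER_CONSTANT)
cv2.imwrite("pics/crop0.png",np.hstack([P(a),P(b)]))
print("strainer",plane("scene",(306.5,335),-.145),plane("top",(266,193.5),-.145))
print("cup rim top",plane("top",(394.5,235.5),.036),"scene",plane("scene",(276,196),.036))
print("grip top",tri((272.5,147),(405,221)))
print("tumbler",plane("scene",(261,225),.0),plane("top",(376,205),0))
print("blue near",plane("scene",(319,210),.0),"tip",tri((319.5,157),(360,257)))
print("blue2",tri((238,135),(450,203)), "mug",plane("top",(193,200),-.15))
E
```

```text
strainer [ 0.63689924  0.20828772 -0.145     ] [ 0.6340761   0.20333698 -0.145     ]
cup rim top [ 0.48459329 -0.14846758  0.036     ] scene [ 0.49414041 -0.14077662  0.036     ]
grip top (array([ 0.49283315, -0.14874406,  0.21394149]), np.float64(0.002862013012050485))
tumbler [ 0.57783782 -0.0974962   0.        ] [ 0.57235501 -0.10481296  0.        ]
blue near [ 0.40388698 -0.04702643  0.        ] tip (array([ 0.41010312, -0.04411427,  0.20915686]), np.float64(0.0011003775251156194))
blue2 (array([ 0.53695858, -0.25772575,  0.20608915]), np.float64(0.003888578744369692)) mug [ 0.61599437  0.42049736 -0.15      ]
```

View pics/crop0.png

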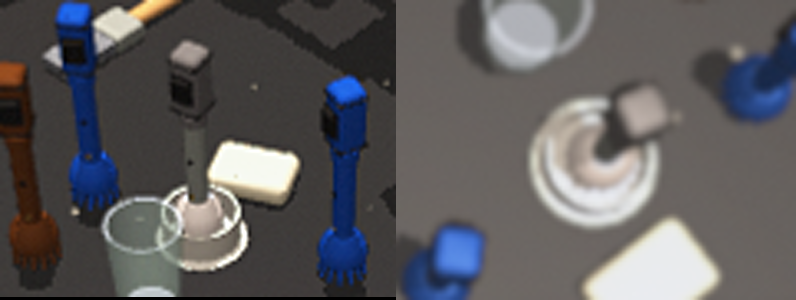

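Cropped view: the grey brush stands upright in the white cup. Its black button shows on the left-front face, at scene ≈(270,158), facing the scene camera and slightly to its left. That puts the button normal at a world angle of roughly 30°. I'll start moving above it now and refine the yaw from the saved pictures meanwhile.

Call:
arm_command:
  moves:
    - [[0.041, -0.022, -0.016], [0, 0, -0.148], 0.08]
    - [[0.082, -0.044, -0.032], [0, 0, -0.296], 0.08]
    - [[0.123, -0.066, -0.048], [0, 0, -0.444], 0.08]
    - [[0.164, -0.088, -0.064], [0, 0, -0.592], 0.08]
    - [[0.205, -0.11, -0.08], [0, 0, -0.74], 0.08]

```text
time: 0.6
tool_pos: [0.3308, -0.3229, 0.3071]
tool_rot: [-3.141, -0.0, 1.08]
contact_force: [0.1, 0.2, -0.2]
opening: 0.0802
grip_force: 0.0
```

```bash
python3 - <<'E'
from h import *
s=cv2.imread("pics/scene0.png"); t=cv2.imread("pics/top0.png")
a=cv2.resize(s[138:180,250:295],None,fx=9,fy=9,interpolation=cv2.INTER_CUBIC); b=cv2.resize(t[207:247,382:422],None,fx=9,fy=9,interpolation=cv2.INTER_CUBIC)
h=max(a.shape[0],b.shape[0]); P=lambda i:cv2.copyMakeBorder(i,0,h-i.shape[0],0,0,cv2.BORDER_CONSTANT)
cv2.imwrite("pics/crop1.png",cv2.convertScaleAbs(np.hstack([P(a),P(b)]),alpha=1.4))
E
```

```text
(no output)
```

View pics/crop1.png

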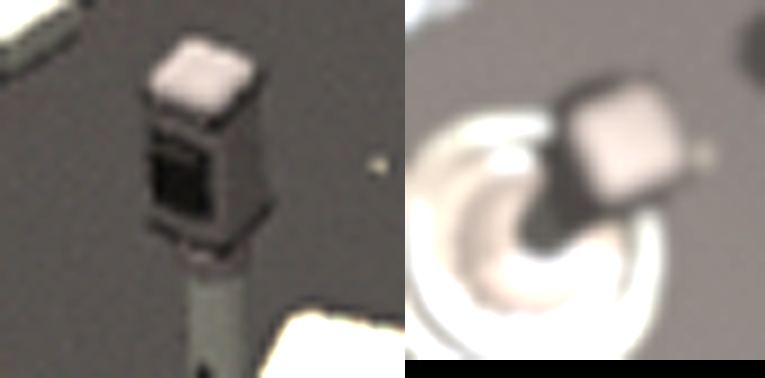

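The pictures show the grip's bright top face clearly (scene crop corners (150,78), (190,38), (262,70), (218,115)). Its button is on the left-front face.

```bash
python3 - <<'E'
from h import *
def go(n,x0,y0,cr):
    P=np.array([plane(n,(x0+u/9-.44,y0+v/9-.44),.2165)[:2] for u,v in cr])
    e=np.roll(P,-1,0)-P
    print(n,"centre",P.mean(0).round(4),"len",np.linalg.norm(e,axis=1).round(4),"ang mod 90",(np.degrees(np.arctan2(e[:,1],e[:,0]))%90).round(1),"rect",cv2.minAreaRect((P*1000).astype(np.float32)))
go("scene",250,138,[(150,78),(190,38),(262,70),(218,115)])
for n,x0,y0,x1,y1,f in(("scene",250,138,295,180,"scene0"),("top",394,207,422,235,"top0")):
    c=cv2.cvtColor(cv2.imread(f"pics/{f}.png")[y0:y1,x0:x1],cv2.COLOR_BGR2GRAY)
    c=cv2.resize(c,None,fx=9,fy=9,interpolation=cv2.INTER_CUBIC)
    for th in (125,140):
        m=cv2.inRange(c,th if n=="top" else th-25,255); cs=cv2.findContours(m,0,2)[0]
        cen=(200,75) if n=="scene" else ((630-405)-12*9,140)
        for k in cs:
            if cv2.pointPolygonTest(k,cen,False)>=0:
                P=np.array([plane(n,(x0+p[0][0]/9-.44,y0+p[0][1]/9-.44),.2165)[:2] for p in k])
                print(n,th,cv2.minAreaRect((P*1000).astype(np.float32)))
E
```

```text
scene centre [ 0.4914 -0.1489] len [0.0223 0.0271 0.0248 0.0273] ang mod 90 [23.7 19.8 23.6 14.7] rect ((491.9904479980469, -148.665283203125), (24.72191619873047, 28.726032257080078), 19.766942977905273)
scene 125 ((491.9474792480469, -150.1243133544922), (27.959890365600586, 26.124839782714844), 24.79895782470703)
scene 140 ((491.8204345703125, -150.31143188476562), (26.009368896484375, 24.62599754333496), 23.659408569335938)
top 125 ((490.6334228515625, -152.92971801757812), (23.608556747436523, 24.284135818481445), 22.691627502441406)
top 140 ((490.4879150390625, -152.83514404296875), (21.460491180419922, 21.761600494384766), 21.95347785949707)
```

Call:
arm_command:
  moves:
    - [[-0.003, -0.047, 0], [0, 0, -0.148], 0.08]
    - [[-0.006, -0.094, 0], [0, 0, -0.296], 0.08]
    - [[-0.01, -0.14, 0], [0, 0, -0.444], 0.08]
    - [[-0.014, -0.185, 0], [0, 0, -0.592], 0.08]
    - [[-0.015, -0.23, 0], [0, 0, -0.74], 0.08]

```text
time: 1.1
tool_pos: [0.131, -0.2341, 0.3069]
tool_rot: [-3.141, -0.0, 1.758]
contact_force: [0.1, -1.3, 0.3]
opening: 0.0799
grip_force: 0.0
```

That move's lateral sign was wrong: it moved me toward the base at (0.131,-0.234), clear of everything. Grip axis ≈(0.491,-0.151), button normal ≈22°, so tool yaw should be ≈1.955. From here on a helper will compute tool-frame shifts.

```bash
cat >> h.py <<'E'
from scipy.spatial.transform import Rotation as Ro
def d(p,yaw):
    s=robot.observe(); R=Ro.from_euler('xyz',s['tool_rot']); T=Ro.from_euler('xyz',[np.pi,0,yaw])
    print("t",round(s['time'],2),"pos",s['tool_pos'].round(4),"shift",R.inv().apply(np.array(p)-s['tool_pos']).round(4),"turn",(R.inv()*T).as_rotvec().round(4),
      "q",s['qpos'].round(2),"F",s['contact_force'].round(2),"T",s['torque'].round(2),"op",round(s['opening'],4),"grip",round(s['grip_force'],1))
E
python3 -c "
from h import *
d((.491,-.151,.30),1.955)"
```

```text
t 1.1 pos [ 0.131  -0.2341  0.3069] shift [0.0148 0.3692 0.0067] turn [-4.000e-04 -1.000e-04 -1.974e-01] q [-1.35 -0.23  1.92 -0.    1.45 -1.54] F [ 0.08 -1.27  0.27] T [ 0.02 -0.12  0.05] op 0.0799 grip 0.0
```

Call:
arm_command:
  moves:
    - [[0.002, 0.046, 0.001], [0, 0, -0.04], 0.08]
    - [[0.004, 0.092, 0.002], [0, 0, -0.08], 0.08]
    - [[0.006, 0.138, 0.003], [0, 0, -0.12], 0.08]
    - [[0.008, 0.184, 0.004], [0, 0, -0.16], 0.08]
    - [[0.01, 0.23, 0.005], [0, 0, -0.197], 0.08]

```text
time: 1.6
tool_pos: [0.3582, -0.1834, 0.302]
tool_rot: [-3.141, 0.0, 1.95]
contact_force: [1.1, -1.7, 0.6]
opening: 0.0803
grip_force: 0.0
```

```bash
python3 -c "
from h import *
d((.491,-.151,.30),1.955)"
```

```text
t 1.6 pos [ 0.3582 -0.1834  0.302 ] shift [-0.019   0.1354  0.002 ] turn [-0.0002  0.0002 -0.0054] q [-0.66  0.06  1.68 -0.    1.41 -1.04] F [ 1.05 -1.67  0.59] T [-0.09 -0.13 -0.02] op 0.0803 grip 0.0
```

Call:
arm_command:
  moves:
    - [[-0.006, 0.045, 0], [0, 0, -0.005], 0.08]
    - [[-0.012, 0.09, 0.002], [0, 0, -0.005], 0.08]
    - [[-0.019, 0.135, 0.002], [0, 0, -0.005], 0.08]
    - [[-0.019, 0.135, 0.002], [0, 0, -0.005], 0.08]
    - [[-0.019, 0.135, 0.002], [0, 0, -0.005], 0.08]

```text
time: 2.1
tool_pos: [0.4893, -0.1516, 0.299]
tool_rot: [-3.14, -0.002, 1.955]
contact_force: [0.1, -0.5, -0.1]
opening: 0.0802
grip_force: 0.0
```

```bash
python3 - <<'E'
from h import *
d((.491,-.151,.166),1.955)
a=robot.read_camera("scene")[90:190,220:340,::-1]
b=robot.read_camera("top")[180:280,340:460,::-1]
f=lambda i:cv2.resize(i,None,fx=3.3,fy=3.3,interpolation=cv2.INTER_CUBIC)
cv2.imwrite("pics/c2.png",np.hstack([f(a),f(b)]))
E
```

```text
t 2.1 pos [ 0.4893 -0.1516  0.299 ] shift [-0.0004  0.0021  0.133 ] turn [-0.0019 -0.0017 -0.    ] q [-0.45  0.27  1.42 -0.    1.45 -0.83] F [ 0.09 -0.49 -0.09] T [ 0.04 -0.1   0.03] op 0.0802 grip 0.0
```

View pics/c2.png

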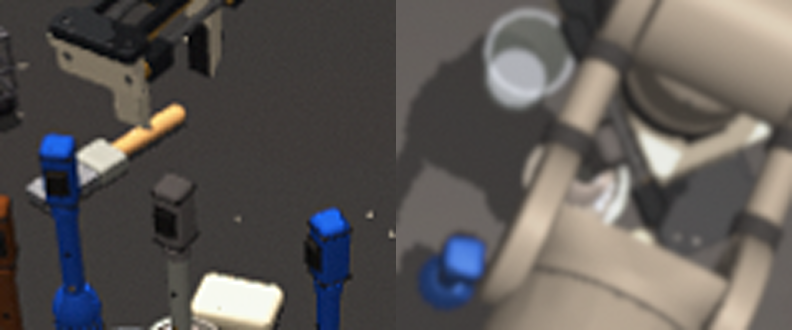

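The crop shows the gripper above the grey brush, fingers at crop (130,110) and (205,65) and the grip below at (175,200). They are aligned across the button, so I'll descend.

Call:
arm_command:
  moves:
    - [[0, 0.001, 0.03], [0, 0, 0], 0.08]
    - [[0, 0.002, 0.06], [0, 0, 0], 0.08]
    - [[0, 0.002, 0.09], [0, 0, 0], 0.08]
    - [[0, 0.002, 0.115], [0, 0, 0], 0.08]
    - [[0, 0.002, 0.133], [0, 0, 0], 0.08]

```text
time: 2.7
tool_pos: [0.4893, -0.1517, 0.1663]
tool_rot: [-3.141, -0.001, 1.952]
contact_force: [-0.7, -0.4, 0.7]
opening: 0.0802
grip_force: 0.0
```

```bash
python3 - <<'E'
from h import *
d((.491,-.151,.166),1.955)
a=robot.read_camera("scene")[90:210,215:345,::-1]
cv2.imwrite("pics/c3.png",cv2.resize(a,None,fx=5,fy=5,interpolation=cv2.INTER_CUBIC))
E
```

```text
t 2.7 pos [ 0.4893 -0.1517  0.1663] shift [0.0001 0.0019 0.0003] turn [-0.0009 -0.0006 -0.0033] q [-0.45  0.38  1.65 -0.    1.12 -0.83] F [-0.69 -0.38  0.72] T [-0.01 -0.2   0.02] op 0.0802 grip 0.0
```

View pics/c3.png

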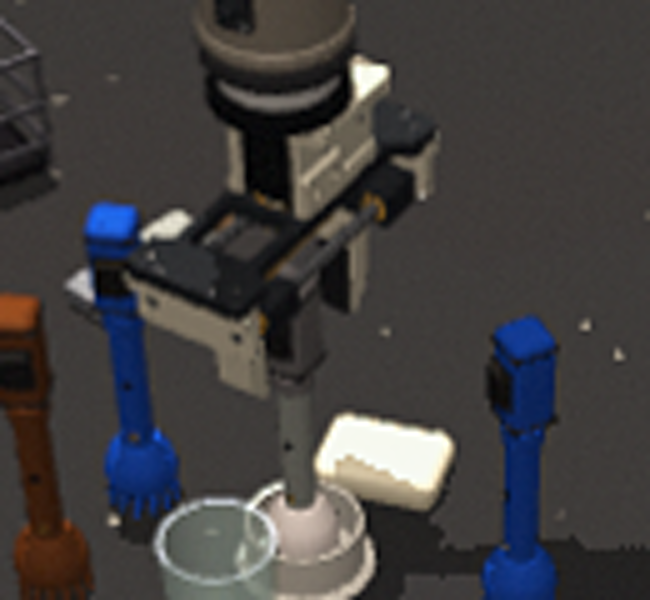

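The grip sits between the fingers, with the button toward the left-front finger at crop (245,360). I'll close to press the button.

Call:
arm_command:
  moves:
    - [[0, 0.001, 0], [0, 0, 0], 0.06]
    - [[0, 0.001, 0], [0, 0, 0], 0.04]
    - [[0, 0.001, 0], [0, 0, 0], 0.02]
    - [[0, 0.001, 0], [0, 0, 0], 0.02]
    - [[0, 0.001, 0], [0, 0, 0], 0.02]
  squeeze: 16

```text
time: 3.25
tool_pos: [0.4921, -0.1511, 0.1678]
tool_rot: [3.141, 0.001, 1.953]
contact_force: [0.5, -0.5, 0.3]
opening: 0.0445
grip_force: 0.0
```

Call:
arm_command:
  moves:
    - [[0, 0, 0], [0, 0, 0], 0.02]
    - [[0, 0, 0], [0, 0, 0], 0.02]
    - [[0, 0, 0], [0, 0, 0], 0.02]
    - [[0, 0, 0], [0, 0, 0], 0.02]
    - [[0, 0, 0], [0, 0, 0], 0.02]

```text
time: 3.75
tool_pos: [0.492, -0.151, 0.1673]
tool_rot: [3.142, 0.0, 1.953]
contact_force: [-1.0, -0.2, 1.9]
opening: 0.0289
grip_force: 16.0
```

The opening is 28.9 mm, so the button is fully in. Pulling up.

Call:
arm_command:
  moves:
    - [[0, 0, -0.006], [0, 0, 0], 0.02]
    - [[0, 0, -0.014], [0, 0, 0], 0.02]
    - [[0, 0, -0.022], [0, 0, 0], 0.02]
    - [[0, 0, -0.03], [0, 0, 0], 0.02]
    - [[0, 0, -0.036], [0, 0, 0], 0.02]

```text
time: 4.25
tool_pos: [0.4919, -0.1509, 0.2041]
tool_rot: [3.141, 0.0, 1.953]
contact_force: [-0.6, 0.4, -2.9]
opening: 0.0288
grip_force: 16.0
```

Call:
arm_command:
  moves:
    - [[0, 0, -0.008], [0, 0, 0], 0.02]
    - [[0, 0, -0.016], [0, 0, 0], 0.02]
    - [[0, 0, -0.024], [0, 0, 0], 0.02]
    - [[0, 0, -0.032], [0, 0, 0], 0.02]
    - [[0, 0, -0.038], [0, 0, 0], 0.02]

```text
time: 4.75
tool_pos: [0.492, -0.151, 0.242]
tool_rot: [3.141, 0.0, 1.953]
contact_force: [-0.7, -0.1, -2.3]
opening: 0.0289
grip_force: 16.0
```

```bash
python3 - <<'E'
from h import *
d((.492,-.151,.25),1.955)
a=robot.read_camera("scene")[70:220,200:360,::-1]
cv2.imwrite("pics/c4.png",cv2.resize(a,None,fx=4,fy=4,interpolation=cv2.INTER_CUBIC))
d((.492,-.151,.25),1.955)
E
```

```text
t 4.75 pos [ 0.492 -0.151  0.242] shift [-0.     0.    -0.008] turn [ 0.0003  0.0003 -0.0017] q [-0.45  0.31  1.53 -0.    1.3  -0.83] F [-0.71 -0.05 -2.35] T [0.11 0.07 0.01] op 0.0289 grip 16.0
t 4.8 pos [ 0.4923 -0.1512  0.2428] shift [ 0.0002 -0.0002 -0.0072] turn [ 0.0012  0.0014 -0.0016] q [-0.45  0.31  1.53 -0.    1.3  -0.83] F [-0.31  0.34  1.38] T [0.12 0.23 0.03] op 0.0287 grip 16.0
```

View pics/c4.png

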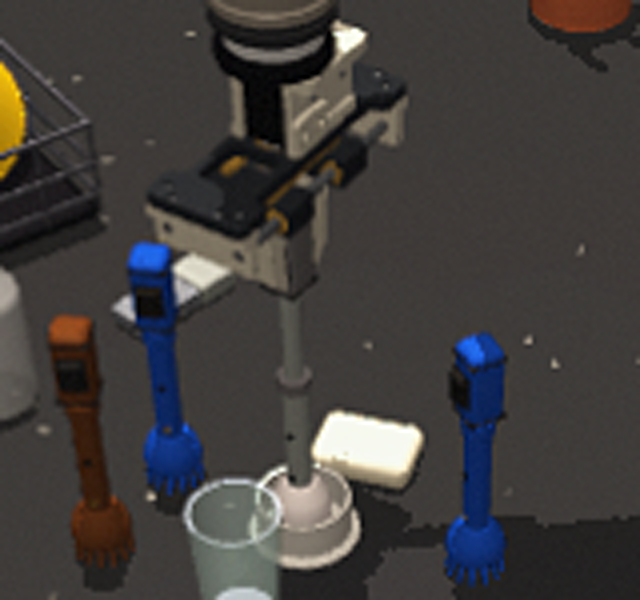

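The inner tube is drawn out about 75 mm and the head is still in the cup. I'll pull the last part gently until the end stop takes the weight.

Call:
arm_command:
  moves:
    - [[0, 0, -0.002], [0, 0, 0], 0.02]
    - [[0, 0, -0.004], [0, 0, 0], 0.02]
    - [[0, 0, -0.006], [0, 0, 0], 0.02]
    - [[0, 0, -0.0075], [0, 0, 0], 0.02]
    - [[0, 0, -0.0075], [0, 0, 0], 0.02]

```text
time: 5.3
tool_pos: [0.4918, -0.1509, 0.2485]
tool_rot: [-3.141, -0.0, 1.953]
contact_force: [0.5, -0.3, -3.7]
opening: 0.029
grip_force: 16.0
```

```bash
python3 - <<'E'
from h import *
for i in range(4):
    robot.read_camera("top"); s=robot.observe(); print(s['tool_pos'].round(4),s['contact_force'].round(2))
E
```

```text
[ 0.4918 -0.1509  0.2485] [ 0.45 -0.28 -3.46]
[ 0.4918 -0.1509  0.2484] [ 0.25  0.19 -3.93]
[ 0.4918 -0.1509  0.2484] [ 0.16 -1.16 -3.75]
[ 0.4918 -0.1509  0.2484] [ 0.52 -0.21 -3.27]
```

It carries 3.6 N, about the whole weight, so it is at the end stop and barely lifted. Now I release so the button springs out.

Call:
arm_command:
  moves:
    - [[0, 0, 0], [0, 0, 0], 0.031]
    - [[0, 0, 0], [0, 0, 0], 0.036]
    - [[0, 0, 0], [0, 0, 0], 0.05]
    - [[0, 0, 0], [0, 0, 0], 0.09]
    - [[0, 0, 0], [0, 0, 0], 0.09]

```text
time: 6.0
tool_pos: [0.4921, -0.1511, 0.2491]
tool_rot: [3.141, 0.001, 1.953]
contact_force: [-0.4, 0.6, -0.5]
opening: 0.0551
grip_force: 0.0
```

Call:
arm_command:
  moves:
    - [[0, 0, 0], [0, 0, 0], 0.09]
    - [[0, 0, 0], [0, 0, 0], 0.09]
    - [[0, 0, 0], [0, 0, 0], 0.09]
    - [[0, 0, 0], [0, 0, 0], 0.09]
    - [[0, 0, 0], [0, 0, 0], 0.09]

```text
time: 6.5
tool_pos: [0.4919, -0.151, 0.2486]
tool_rot: [-3.142, 0.0, 1.953]
contact_force: [0.4, -0.4, -0.7]
opening: 0.0895
grip_force: 0.0
```

```bash
python3 - <<'E'
from h import *
d((.492,-.151,.248),1.955-np.pi/2)
a=robot.read_camera("scene")[70:220,200:360,::-1]
cv2.imwrite("pics/c5.png",cv2.resize(a,None,fx=4,fy=4,interpolation=cv2.INTER_CUBIC))
E
```

```text
t 6.5 pos [ 0.4919 -0.151   0.2486] shift [-0.      0.0001  0.0006] turn [0.0000e+00 1.0000e-04 1.5692e+00] q [-0.45  0.31  1.51 -0.    1.32 -0.83] F [ 0.35 -0.36 -0.69] T [ 0.01 -0.13 -0.02] op 0.0895 grip 0.0
```

View pics/c5.png

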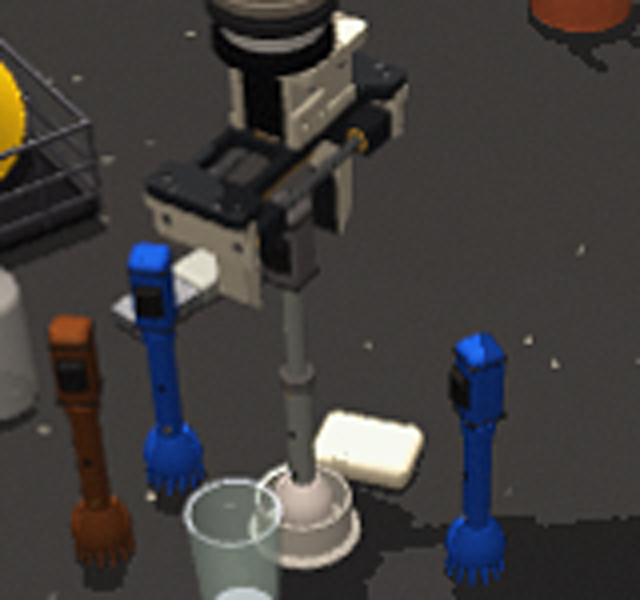

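The brush stands extended and free. I'll turn the gripper 90° around it to take the plain faces.

Call:
arm_command:
  moves:
    - [[0, 0, 0], [0, 0, 0.145], 0.09]
    - [[0, 0, 0], [0, 0, 0.29], 0.09]
    - [[0, 0, 0], [0, 0, 0.435], 0.09]
    - [[0, 0, 0], [0, 0, 0.58], 0.09]
    - [[0, 0, 0], [0, 0, 0.725], 0.09]

```text
time: 7.05
tool_pos: [0.4919, -0.151, 0.2486]
tool_rot: [-3.142, 0.0, 1.222]
contact_force: [-0.5, -0.3, -0.0]
opening: 0.0903
grip_force: 0.0
```

Call:
arm_command:
  moves:
    - [[0, 0, 0], [0, 0, 0.145], 0.09]
    - [[0, 0, 0], [0, 0, 0.29], 0.09]
    - [[0, 0, 0], [0, 0, 0.435], 0.09]
    - [[0, 0, 0], [0, 0, 0.58], 0.09]
    - [[0, 0, 0], [0, 0, 0.725], 0.09]

```text
time: 7.55
tool_pos: [0.4919, -0.151, 0.2487]
tool_rot: [3.141, 0.0, 0.497]
contact_force: [0.2, 0.3, 0.7]
opening: 0.0899
grip_force: 0.0
```

```bash
python3 - <<'E'
from h import *
d((.492,-.151,.248),1.955-np.pi/2)
E
```

```text
t 7.55 pos [ 0.4919 -0.151   0.2487] shift [0.     0.     0.0007] turn [1.000e-04 0.000e+00 1.132e-01] q [-0.45  0.31  1.51 -0.    1.32  0.63] F [0.18 0.26 0.66] T [-0.01  0.03 -0.  ] op 0.0899 grip 0.0
```

Call:
arm_command:
  moves:
    - [[0, 0, 0.001], [0, 0, 0.113], 0.07]
    - [[0, 0, 0.001], [0, 0, 0.113], 0.05]
    - [[0, 0, 0.001], [0, 0, 0.113], 0.02]
    - [[0, 0, 0.001], [0, 0, 0.113], 0.02]
    - [[0, 0, 0.001], [0, 0, 0.113], 0.02]
  squeeze: 30

```text
time: 8.05
tool_pos: [0.4919, -0.151, 0.2477]
tool_rot: [3.141, 0.0, 0.392]
contact_force: [-0.4, 0.4, 0.3]
opening: 0.0543
grip_force: 0.0
```

Call:
arm_command:
  moves:
    - [[0, 0, 0], [0, 0, 0], 0.02]
    - [[0, 0, 0], [0, 0, 0], 0.02]
    - [[0, 0, 0], [0, 0, 0], 0.02]
    - [[0, 0, 0], [0, 0, 0], 0.02]
    - [[0, 0, 0], [0, 0, 0], 0.02]

```text
time: 8.55
tool_pos: [0.492, -0.1512, 0.2477]
tool_rot: [3.141, -0.0, 0.39]
contact_force: [0.6, -1.4, -0.3]
opening: 0.028
grip_force: 29.9
```

```bash
python3 - <<'E'
from h import *
d((.492,-.151,.248),1.955-np.pi/2)
E
```

```text
t 8.55 pos [ 0.492  -0.1512  0.2477] shift [ 0.0001 -0.0001 -0.0003] turn [ 0.0005 -0.      0.0063] q [-0.45  0.31  1.52 -0.    1.32  0.73] F [ 0.62 -1.39 -0.31] T [-0.25 -0.09  0.01] op 0.028 grip 29.9
```

It grips 28.0 mm on the plain faces, with the button free. Lifting out.

Call:
arm_command:
  moves:
    - [[0, 0, -0.008], [0, 0, 0], 0.02]
    - [[0, 0, -0.022], [0, 0, 0], 0.02]
    - [[0, 0, -0.04], [0, 0, 0], 0.02]
    - [[0, 0, -0.06], [0, 0, 0], 0.02]
    - [[0, 0, -0.08], [0, 0, 0], 0.02]

```text
time: 9.05
tool_pos: [0.4915, -0.1507, 0.3283]
tool_rot: [-3.14, 0.001, 0.39]
contact_force: [0.3, -0.4, -3.7]
opening: 0.0282
grip_force: 29.9
```

Call:
arm_command:
  moves:
    - [[0.004, -0.01, 0], [0, 0, 0], 0.02]
    - [[0.012, -0.03, 0], [0, 0, 0], 0.02]
    - [[0.023, -0.056, 0], [0, 0, 0], 0.02]
    - [[0.034, -0.082, 0], [0, 0, 0], 0.02]
    - [[0.042, -0.102, 0], [0, 0, 0], 0.02]

```text
time: 9.55
tool_pos: [0.491, -0.0382, 0.3264]
tool_rot: [-3.139, 0.002, 0.391]
contact_force: [-0.3, -0.8, -4.0]
opening: 0.0281
grip_force: 29.9
```

```bash
python3 - <<'E'
from h import *
d((.635,.206,.328),.39)
for n,k in(("scene",(slice(70,370),slice(140,480))),("top",(slice(100,400),slice(150,490)))):
    cv2.imwrite(f"pics/l_{n}.png",robot.read_camera(n)[:,:,::-1])
a=cv2.imread("pics/l_scene.png")[40:300,160:440]
cv2.imwrite("pics/c6.png",cv2.resize(a,None,fx=2.2,fy=2.2,interpolation=cv2.INTER_CUBIC))
E
```

```text
t 9.55 pos [ 0.491  -0.0382  0.3264] shift [ 0.2262 -0.1709 -0.0016] turn [-0.0022  0.0017  0.0012] q [-0.23  0.22  1.42  0.    1.51  0.95] F [-0.25 -0.84 -4.  ] T [-0.06 -0.18 -0.04] op 0.0281 grip 29.9
```

View pics/c6.png

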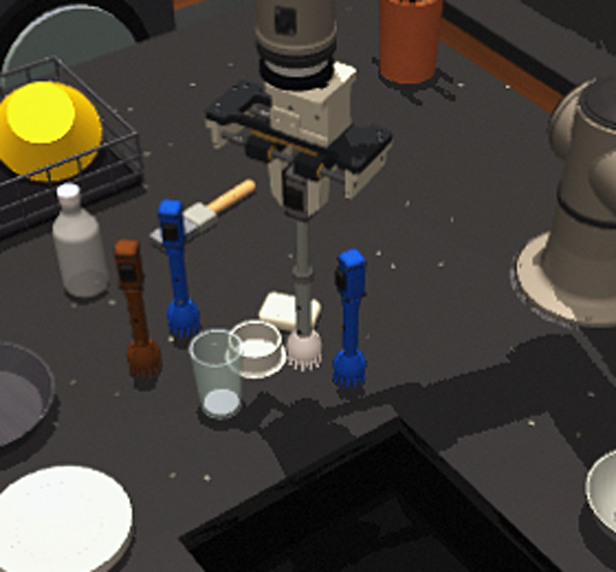

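The brush is out, extended and upright, and the other dishes are untouched (bristles at crop (304,365), collar at (303,270)). Moving over the sink.

Call:
arm_command:
  moves:
    - [[0.02, -0.015, 0], [0, 0, 0], 0.02]
    - [[0.052, -0.039, 0], [0, 0, 0], 0.02]
    - [[0.087, -0.066, 0], [0, 0, 0], 0.02]
    - [[0.122, -0.092, 0], [0, 0, 0], 0.02]
    - [[0.155, -0.118, 0], [0, 0, 0], 0.02]

```text
time: 10.15
tool_pos: [0.5907, 0.129, 0.3264]
tool_rot: [-3.141, 0.002, 0.39]
contact_force: [1.7, -0.9, -3.9]
opening: 0.0281
grip_force: 30.0
```

Call:
arm_command:
  moves:
    - [[0.03, -0.022, 0], [0, 0, 0], 0.02]
    - [[0.055, -0.041, 0], [0, 0, 0], 0.02]
    - [[0.071, -0.053, 0], [0, 0, 0], 0.02]
    - [[0.071, -0.053, 0], [0, 0, 0], 0.02]
    - [[0.071, -0.053, 0], [0, 0, 0], 0.02]

```text
time: 10.65
tool_pos: [0.6355, 0.2034, 0.326]
tool_rot: [-3.142, 0.003, 0.391]
contact_force: [0.8, -0.7, -2.8]
opening: 0.0279
grip_force: 30.0
```

```bash
python3 - <<'E'
from h import *
for n,(u,v) in (("scene",(306,335)),("top",(266,193))):
    g=cv2.cvtColor(cv2.imread(f"pics/{n}0.png"),cv2.COLOR_BGR2GRAY)
    m=cv2.morphologyEx(cv2.inRange(g,90,255),cv2.MORPH_CLOSE,np.ones((7,7)))
    for k in cv2.findContours(m,0,2)[0]:
        if cv2.pointPolygonTest(k,(u,v),False)>=0:
            P=np.array([plane(n,p[0].astype(float),-.145)[:2] for p in cv2.convexHull(k)])
            print(n,cv2.minEnclosingCircle((P*1000).astype(np.float32)))
print("pred tip earlier",pix("scene",(.491,-.038,.085)))
d((.635,.206,.328),.39)
cv2.imwrite("pics/s7.png",robot.read_camera("scene")[:,:,::-1]);cv2.imwrite("pics/t7.png",robot.read_camera("top")[:,:,::-1])
p=robot.observe()['tool_pos']; print("pred tip",pix("scene",p-[0,0,.241]),pix("scene",p-[0,0,.241-.148]))
a=cv2.imread("pics/s7.png")[120:400,180:460]
cv2.imwrite("pics/c7.png",cv2.resize(a,None,fx=2.1,fy=2.1,interpolation=cv2.INTER_CUBIC))
E
```

```text
scene ((635.908447265625, 205.19346618652344), 56.470367431640625)
top ((635.595947265625, 202.7810516357422), 58.926788330078125)
pred tip earlier [296.76038748 203.53930087]
t 10.65 pos [0.6355 0.2034 0.326 ] shift [ 0.0005 -0.0026 -0.002 ] turn [-0.      0.003   0.0008] q [ 0.2   0.59  0.86 -0.    1.7   1.38] F [ 0.84 -0.73 -2.75] T [-0.04 -0.07 -0.05] op 0.0279 grip 30.0
pred tip [305.73317836 283.36149038] [305.7635935  243.85755399]
```

View pics/c7.png

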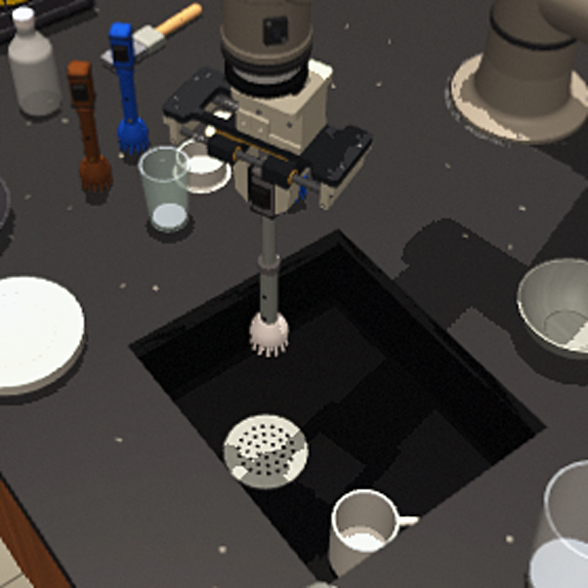

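The brush hangs over the strainer: bristles at crop (269,352), strainer at (266,450), mug clear. I'll lower it to just above the strainer, then compare in the image.

Call:
arm_command:
  moves:
    - [[0, 0, 0.025], [0, 0, 0], 0.02]
    - [[0, 0, 0.06], [0, 0, 0], 0.02]
    - [[0, 0, 0.1], [0, 0, 0], 0.02]
    - [[0, 0, 0.14], [0, 0, 0], 0.02]
    - [[0, 0, 0.17], [0, 0, 0], 0.02]

```text
time: 11.25
tool_pos: [0.6346, 0.202, 0.1554]
tool_rot: [-3.141, 0.003, 0.389]
contact_force: [-0.6, -0.5, -3.1]
opening: 0.028
grip_force: 30.0
```

Call:
arm_command:
  moves:
    - [[0, 0, 0.015], [0, 0, 0], 0.02]
    - [[0, 0, 0.03], [0, 0, 0], 0.02]
    - [[0, 0, 0.04], [0, 0, 0], 0.02]
    - [[0, 0, 0.04], [0, 0, 0], 0.02]
    - [[0, 0, 0.04], [0, 0, 0], 0.02]

```text
time: 11.75
tool_pos: [0.6362, 0.2031, 0.1184]
tool_rot: [3.141, -0.001, 0.39]
contact_force: [0.0, -0.0, -3.9]
opening: 0.0277
grip_force: 30.0
```

```bash
python3 - <<'E'
from h import *
d((.6357,.204,.105),.39)
cv2.imwrite("pics/s8.png",robot.read_camera("scene")[:,:,::-1]);cv2.imwrite("pics/t8.png",robot.read_camera("top")[:,:,::-1])
p=robot.observe()['tool_pos']; print("pred tip",pix("scene",p-[0,0,.241]),pix("top",p-[0,0,.241]),"strainer",pix("scene",(.6357,.204,-.145)),pix("top",(.6357,.204,-.145)))
f=lambda i:cv2.resize(i,None,fx=4,fy=4,interpolation=cv2.INTER_CUBIC)
a=cv2.imread("pics/s8.png")[240:380,256:356];b=cv2.imread("pics/t8.png")[130:270,220:320]
cv2.imwrite("pics/c8.png",np.hstack([f(a),f(b)]))
E
```

```text
t 11.75 pos [0.6362 0.2031 0.1184] shift [-0.0001 -0.001   0.0134] turn [ 0.0003 -0.0009 -0.0002] q [ 0.19  0.69  1.23 -0.    1.21  1.38] F [ 0.01 -0.02 -3.93] T [ 0.07 -0.07 -0.03] op 0.0277 grip 30.0
pred tip [305.57583311 329.25362582] [265.3669345  191.05354865] strainer [305.93746281 333.69557659] [265.78284257 192.95954682]
```

View pics/c8.png

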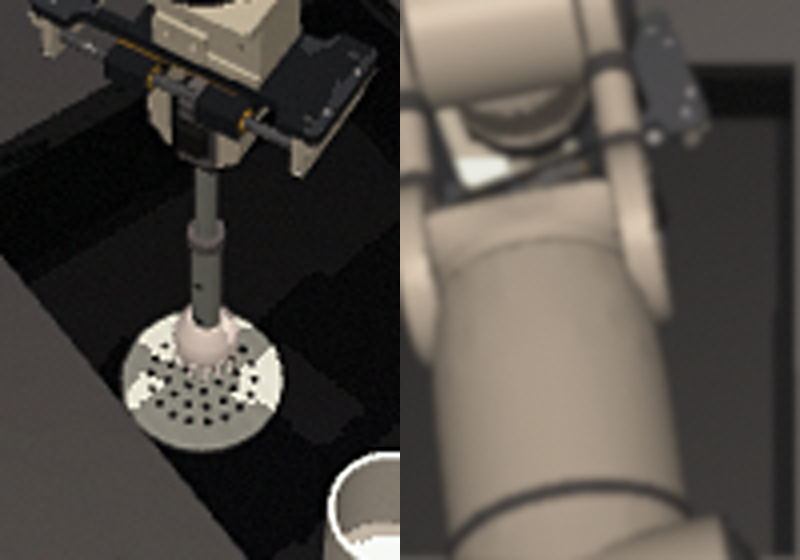

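The brush is over the strainer: head centre at crop (205,345), strainer centre at (203,380), and about 22 mm still to descend. Offset is about 2 mm. I'll correct it and lower gently.

Call:
arm_command:
  moves:
    - [[0.001, 0, 0.004], [0, 0, 0], 0.02]
    - [[0.002, 0, 0.009], [0, 0, 0], 0.02]
    - [[0.002, 0, 0.014], [0, 0, 0], 0.02]
    - [[0.002, 0, 0.018], [0, 0, 0], 0.02]
    - [[0.002, 0, 0.02], [0, 0, 0], 0.02]

```text
time: 12.35
tool_pos: [0.6377, 0.2042, 0.0974]
tool_rot: [3.142, 0.0, 0.39]
contact_force: [-0.9, 0.6, 2.4]
opening: 0.0278
grip_force: 30.0
```

Call:
arm_command:
  moves:
    - [[0, 0, 0.001], [0, 0, 0], 0.02]
    - [[0, 0, 0.002], [0, 0, 0], 0.02]
    - [[0, 0, 0.003], [0, 0, 0], 0.02]
    - [[0, 0, 0.003], [0, 0, 0], 0.02]
    - [[0, 0, 0.003], [0, 0, 0], 0.02]

```text
time: 12.85
tool_pos: [0.6378, 0.2043, 0.0951]
tool_rot: [3.141, -0.0, 0.39]
contact_force: [-2.7, -1.0, 5.3]
opening: 0.028
grip_force: 30.0
```

```bash
python3 - <<'E'
from h import *
for i in range(3):
    im=robot.read_camera("scene"); s=robot.observe(); print(s['tool_pos'].round(4),s['contact_force'].round(2))
a=im[240:380,236:376,::-1]
cv2.imwrite("pics/c9.png",cv2.resize(a,None,fx=4,fy=4,interpolation=cv2.INTER_CUBIC))
E
```

```text
[0.6379 0.2043 0.0951] [-1.56 -0.78  4.46]
[0.6378 0.2042 0.095 ] [-2.42 -0.32  4.92]
[0.6378 0.2043 0.0949] [-1.94  0.91  4.36]
```

View pics/c9.png

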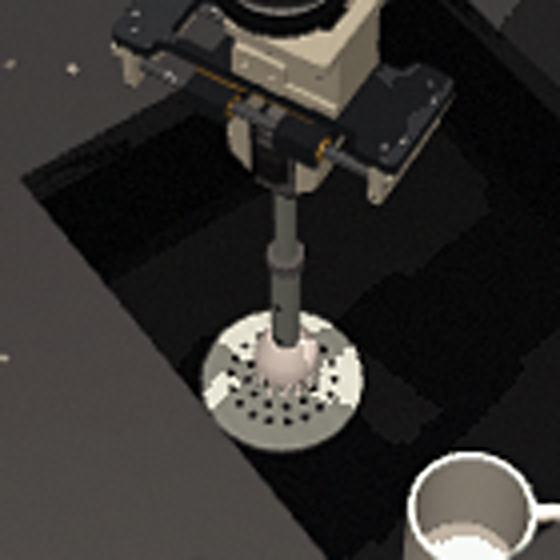

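The brush stands upright on the strainer: head at crop (287,372), strainer centre at (283,380), so within a few mm. It holds about 8.5 N without the telescope slipping, so the lock is in. Handing in.

```bash
python3 -c "
from cell import robot
print(robot.hand_in())"
```

```text
the job is handed in; nothing more can be done
None
```

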